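# Set out the sampling kit on its bench tray

### The arm

A 6-joint arm with a two-finger parallel gripper is mounted at the origin on a cart in front of the work surface, level with it; the furniture and walls round the work are solid. World frame = base frame: x ahead of the robot, y to its left, z up, the work surface at z = 0. Lengths are in m, angles in rad, forces in N, time in s.
With the tool pointing down it reaches from about 0.35 to 0.775 m from the base axis. Payload 5.5 kg.
Tool frame: the origin (TCP) lies at the very end of the fingers, on their centre line; the grasp point (between the pads) lies 19 mm behind it (grip_point_offset is the distance from the TCP to the grasp point, in m); z points along the fingers, y is the direction in which the jaws open and shut (so a half turn about z gives the same grasp; the last joint's range is limited). The gripper opens to 85 mm and grips with 20 to 120 N. Pads are 22 mm wide; open, the fingers measure 114 mm over their backs; the gripper's body (76 mm by 85 mm) begins 54 mm behind the grasp point. The pads swing forward as they close: fully open they stand 13 mm farther back than shut.
Start: joints at [-1.471, 0.313, 0.046, 1.304, 0, 1.431], TCP at [0.137, -0.559, 0.231] pointing down, gripper open.
Joint ranges: [-2.76, 2.76], [-0.86, 1.69], [-1.03, 1.26], [-2.2, 2.34], [-1.47, 1.5], [-3.14, 3.14]. Speed limits (rad/s): [2.57, 2.57, 3.14, 3.14, 3.14, 3.14].

### API

Orientations are given as a unit quaternion [w, x, y, z].
In Python, from workcell import * gives the robot as it stands.
- The arm moves only by the shell command python3 -m crank 'ROWS' [OPENING] [FORCE]. ROWS is a JSON object of lists of equal length, an entry for each row: "travel": the shift along the tool's x, y, z in units of 40 mm (1.0 is 40 mm), a list of three; "turn": the turn about the tool's z in rad. In form: {"travel": [[x, y, z], ...], "turn": [turn, ...]}. A call has 1 to 5 rows; each row is the pose to reach, as a shift and turn from the pose commanded when the call began, along the tool's axes at that moment; what a row does not reach only later rows make up. A row lasts 1/12 s, in which the tool goes at most 41.7 mm and 7.16 degrees, less where a joint would pass 70% of its speed; a pose out of reach is approached as far as the arm can. A call with a gripper value outside its range is refused whole. OPENING is the finger opening in mm, from 0 to 85.4, set as the call begins (- or left out, the last holds). The fingers move at their own pace and stop on an object; FORCE is the grip in N (left out, the last holds). Time passes only in rows, so rows that repeat a pose let the fingers close. It gives the time, the measured TCP pose, the force and the opening at its end, in the units of the state.
- get_state(): the state, without advancing time (a new reading comes with each control period).
- read_camera(name): name is "side" or "top"; returns a dict with "image" (480x640x3 uint8, red, green, blue), "K" (3x3 intrinsics, pixels), "k1" (the pictures are not rectified: a ray, as slopes to the right and down, at radius r is drawn at 1 + k1 r^2 times it, then the intrinsics apply), "R" (3x3) and "t" (3): a world point X has camera coordinates R X + t. Camera axes: x right, y down, z forward; pixel columns grow to the right and rows downward; lengths in m; the calibration is good to about 2 mm. A picture is of the moment at which its call begins. There is no depth.
- hand_in(): hands the job in, once; it reports no verdict.
The state is a dict: "clock": time; "joint_pos": joint angles; "qvel": joint speeds; "tau": joint torques, N m; "tcp_pos": TCP position; "orientation": TCP orientation; "wrist_force": force on the tool from outside, world axes, zero at the start; "ft_torque": the same for the moment, N m; "finger_gap": finger opening in m.
Only numpy, scipy, OpenCV 4.12 (cv2) and the standard library are available. Lean on these libraries where they do the work, as an engineer would, in place of code of your own. Each camera call takes 0.05 s, during which the arm holds its last target. There are 200 camera calls.

### The job

Set out the sampling kit upright in the wells of the white tray: the large sample pot in the well directly in front (on the robot's side) of the large brown bottle, the small beaker in the well in front of the small brown bottle, and the dropper bottle in the well between the two brown bottles. Stand the small sample pot centred on the lid of the large one. Leave the two brown bottles and the funnel standing in their wells as they are.

Things in the scene. Friction and masses are not known exactly. Their poses are not given: they have to be found in the camera images.
- tray: white fixed tray, 247 x 347 x 12 mm. Origin: centre of underside; x to its back row (away from the robot), y left, z up. Six round wells 6 mm deep (floor at z 6). Centres (x, y) mm: back (52.5, 105), (52.5, -105), diameter 77, hold the brown bottles, (52.5, 0), diameter 57, empty; front (-52.5, 105), (-52.5, -105), diameter 71, empty, (-52.5, 0), diameter 77, holds the funnel
- large_bottle_mid (a point): large brown glass bottle with a blue screw cap, 68 mm in diameter, 142 mm high, standing in the left or the right well of the tray's back row (which one differs from start to start); this point is on its axis, half-way up
- small_bottle_mid (a point): small brown glass bottle with a black screw cap, 58 mm in diameter, 118 mm high, standing in the other outer well of the tray's back row; this point is on its axis, half-way up
- funnel_mid (a point): white funnel standing on its wide rim, stem up, in the front middle well of the tray: 69 mm in diameter at the rim, 78 mm high; this point is on its axis, half-way up
- large_pot_mid (a point): large sample pot, white with a white screw lid, standing on the bench: body 52 mm in diameter up to 53 mm, flat lid 54 mm in diameter, 68 mm high in all, about 60 g; this point is on its axis, half-way up (34 mm above its underside)
- small_pot_mid (a point): small sample pot, white with a red screw lid, standing on the bench: body 46 mm in diameter, lid 48 mm, 60 mm high, about 50 g; this point is on its axis, half-way up (30 mm above its underside)
- beaker_mid (a point): small clear empty beaker, open at the top, standing on the bench: 44 mm in outer diameter, 55 mm high, about 32 g; this point is on its axis, half-way up (27.5 mm above its underside)
- dropper_bottle_mid (a point): slim brown dropper bottle standing on the bench: body 36 mm in diameter with its shoulder at 67 mm, white collar 19 mm and black bulb 12 mm in diameter above it, 101 mm high in all, about 60 g; this point is on its axis, half-way up (50.5 mm above its underside)
Mind the look-alikes: they are no part of the job. Leave any blue, green or purple look-alike of the part that bears large_pot_mid alone.

How it is judged:
By the outcome, as a careful person would: the job done as asked, in the order asked, and still so for the second after the job is handed in, with the robot touching nothing.
It also fails if it takes over 120 s, if anything falls off the work surface, if the arm or the gripper's body presses on something with over 40 N, if the wrist force passes 120 N, or if a joint passes its speed limit or range.

## Working session

There is one attempt and no reset: what is moved stays moved. The work goes in short steps, Python scripts to look and compute and a shell command to move; the robot and the scene stay as the last step left them, time stands still between calls to the robot, and variables do not carry over. Pictures are saved under pics/ and viewed, about 12 in all and at most 16, crops included, and the job is handed in when it is done.

```bash
ls; mkdir -p pics
python3 - <<'E'
from workcell import *
import cv2
for n in ("top","side"):
    c=read_camera(n); cv2.imwrite(f"pics/{n}0.png",c["image"][:,:,::-1])
    print(n,c["K"],c["k1"],c["R"],c["t"])
print(get_state())
E
```

```text
pics
top [[596.53906887   0.         320.54050522]
 [  0.         596.53906887 239.66967147]
 [  0.           0.           1.        ]] -0.030310625424497917 [[ 0.01075604 -0.99994151 -0.00113479]
 [-0.99604544 -0.01061402 -0.08820898]
 [ 0.08819177  0.00207908 -0.99610134]] [-0.08276424  0.48674038  1.49592347]
side [[591.94709136   0.         311.53299167]
 [  0.         591.94709136 250.91669353]
 [  0.           0.           1.        ]] 0.0018029542040038564 [[ 0.99975777  0.01533453 -0.01578765]
 [-0.00660145 -0.4753674  -0.87976261]
 [-0.02099568  0.87965373 -0.47515102]] [-0.49704961  0.02888468  1.34851967]
{'clock': 0.1, 'joint_pos': array([-1.47059389e+00,  3.13952417e-01,  4.50850275e-02,  1.30360146e+00,
       -2.60717388e-05,  1.43118719e+00]), 'qvel': array([ 1.68557935e-03, -2.73528570e-03,  3.34075397e-03,  7.83989003e-04,
        7.78660472e-04,  5.79630790e-05]), 'tau': array([ 2.45508563e-03, -4.81726348e+01,  2.99243635e+01,  1.27447397e-02,
       -9.25667359e-05, -8.02596304e-06]), 'tcp_pos': array([ 0.13650511, -0.55808774,  0.23047952]), 'orientation': array([-8.36356795e-04,  9.92819562e-01,  1.19618638e-01,  3.44276907e-06]), 'wrist_force': array([-0.73058705, -0.11213556, -1.29953281]), 'ft_torque': array([-0.00994019, -0.02935813, -0.00191122]), 'finger_gap': 0.08501495136783084}
```

View pics/top0.png

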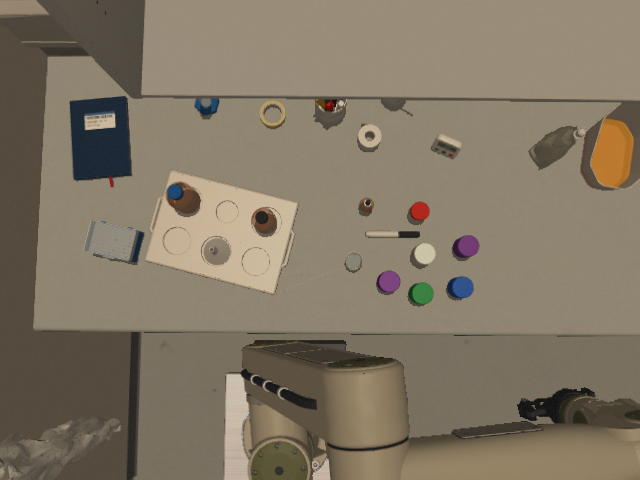

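View pics/side0.png

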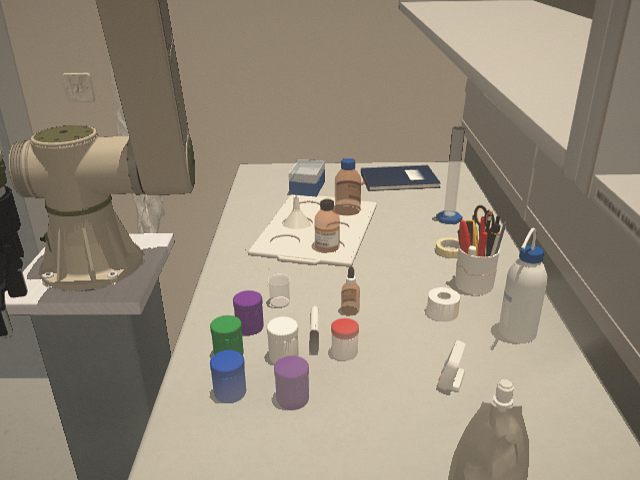

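The top view shows the large bottle (blue cap 177,192), the small bottle (black cap 263,218), and the empty wells at (228,212), (177,240) and (256,262). The white pot is at (424,254), the red-lidded pot at (420,211), the beaker at (353,262) and the dropper at (366,205). The side view agrees with this, with the beaker at (279,290) and the dropper at (350,290).

```bash
cat > h.py <<'E'
from workcell import *
import numpy as np, cv2
from scipy.spatial.transform import Rotation as Rot
def ray(c,uv):
    p=cv2.undistortPoints(np.array([[uv]],float),c["K"],np.array([c["k1"],0,0,0.]))[0,0]
    return -c["R"].T@c["t"], c["R"].T@np.array([p[0],p[1],1])
def onz(c,uv,z):
    o,d=ray(c,uv); return o+d*(z-o[2])/d[2]
def pix(c,X):
    return cv2.projectPoints(np.array([X],float),cv2.Rodrigues(c["R"])[0],c["t"],c["K"],np.array([c["k1"],0,0,0.]))[0][0,0]
def blob(mask,seed):
    n,l,s,ce=cv2.connectedComponentsWithStats(mask.astype(np.uint8))
    i=[k for k in range(1,n) if s[k][4]>8]
    if not i: return None
    k=min(i,key=lambda k:np.hypot(*(ce[k]-seed)))
    return ce[k],s[k]
def snap(n,name=None):
    c=read_camera(n)
    if name: cv2.imwrite("pics/"+name,c["image"][:,:,::-1])
    return c
def go(target):  # tool-frame shift in 40 mm units from present (measured) pose to TCP target
    s=get_state(); w,x,y,z=s["orientation"]; R=Rot.from_quat([x,y,z,w]).as_matrix()
    return R.T@(np.array(target)-s["tcp_pos"])/0.04
E
python3 - <<'E'
from h import *
c=snap("top"); s=snap("side")
hsv=cv2.cvtColor(c["image"],cv2.COLOR_RGB2HSV).astype(int); H,S,V=hsv[...,0],hsv[...,1],hsv[...,2]
def win(m,u,v,r):
    o=np.zeros_like(m); o[v-r:v+r,u-r:u+r]=m[v-r:v+r,u-r:u+r]; return o
print("bench",hsv[300,320],"tray",hsv[190,205],hsv[278,215],"whitepot",hsv[254,424],"beaker",hsv[262,353])
for nm,m,u,v,r,z in [("redlid",(S>150)&((H<8)|(H>172)),420,211,15,.060),("whitelid",(V>190),424,254,15,.068),
  ("bluecap",(S>120)&(H>95)&(H<125),177,192,15,.142),("blackcap",(V<70),263,218,12,.118)]:
    b=blob(win(m,u,v,r),(u,v)); print(nm,b, onz(c,b[0],z) if b else None)
# tray outline
m=win((V>165)&(S<50),221,232,85).astype(np.uint8)
m=cv2.morphologyEx(m,cv2.MORPH_OPEN,np.ones((5,5)))
k,_=cv2.findContours(m,cv2.RETR_EXTERNAL,cv2.CHAIN_APPROX_NONE); k=max(k,key=cv2.contourArea)
box=cv2.boxPoints(cv2.minAreaRect(k)); P=np.array([onz(c,q,.012) for q in box]); print(box,P,np.linalg.norm(P-np.roll(P,1,0),axis=1),P.mean(0))
big=cv2.resize(c["image"][150:310,130:480],None,fx=2.28,fy=2.28,interpolation=cv2.INTER_CUBIC)
cv2.imwrite("pics/crop1.png",big[:,:,::-1])
big=cv2.resize(s["image"][230:400,200:380],None,fx=3.3,fy=3.3,interpolation=cv2.INTER_CUBIC)
cv2.imwrite("pics/crop2.png",big[:,:,::-1])
E
```

```text
bench [ 19  53 144] tray [ 17  62 199] [ 17  63 161] whitepot [ 24  48 204] beaker [ 30  31 133]
redlid (array([419.53090909, 210.70181818]), array([410, 202,  20,  19, 275], dtype=int32)) [ 0.55926011 -0.32345034  0.06      ]
whitelid (array([424.69255663, 253.09385113]), array([415, 244,  20,  20, 309], dtype=int32)) [ 0.45302972 -0.33443667  0.068     ]
bluecap (array([174.82022472, 191.91011236]), array([168, 185,  15,  15, 178], dtype=int32)) [0.5865464  0.26773016 0.142     ]
blackcap (array([261.33070866, 217.23622047]), array([255, 211,  13,  13, 127], dtype=int32)) [0.53137125 0.06434625 0.118     ]Traceback (most recent call last):
  File "<stdin>", line 13, in <module>
ValueError: max() iterable argument is empty
```

Run:
```python
from h import *
c=snap("top"); s=snap("side")
hsv=cv2.cvtColor(c["image"],cv2.COLOR_RGB2HSV).astype(int); H,S,V=hsv[...,0],hsv[...,1],hsv[...,2]
m=np.zeros(V.shape,np.uint8); m[160:305,140:310]=(V[160:305,140:310]>172)
m=cv2.morphologyEx(m,cv2.MORPH_CLOSE,np.ones((5,5))); m=cv2.morphologyEx(m,cv2.MORPH_OPEN,np.ones((9,9)))
k,_=cv2.findContours(m,cv2.RETR_EXTERNAL,cv2.CHAIN_APPROX_NONE); k=max(k,key=cv2.contourArea)
box=cv2.boxPoints(cv2.minAreaRect(k)); P=np.array([onz(c,q,.012) for q in box]); print(box,P,np.linalg.norm(P-np.roll(P,1,0),axis=1),P.mean(0))
# prediction from bottle caps
a,b=np.array([.58655,.26773]),np.array([.53137,.06435]); ey=(a-b)/np.linalg.norm(a-b); ex=np.array([ey[1],-ey[0]]); o=(a+b)/2-.0525*ex
im=c["image"].copy()
big=cv2.resize(im[150:310,130:480],None,fx=2.28,fy=2.28,interpolation=cv2.INTER_CUBIC)
for nm,x,y,r in [("backmid",52.5,0,28.5),("frontL",-52.5,105,35.5),("frontR",-52.5,-105,35.5)]:
    w=o+(ex*x+ey*y)/1000; print(nm,w)
    pts=np.array([pix(c,[w[0]+r/1000*np.cos(t),w[1]+r/1000*np.sin(t),.012]) for t in np.linspace(0,6.28,40)])
    cv2.polylines(big,[np.int32((pts+.5-[130,150])*2.28)],True,(255,0,0),1)
print("yaw",np.degrees(np.arctan2(ex[1],ex[0])),o)
cv2.imwrite("pics/crop1.png",big[:,:,::-1])
big=cv2.resize(s["image"][230:400,200:380],None,fx=3.3,fy=3.3,interpolation=cv2.INTER_CUBIC)
cv2.imwrite("pics/crop2.png",big[:,:,::-1])
```

```text
[[141.68765 258.919  ]
 [165.10794 168.58354]
 [301.14908 203.85345]
 [277.7288  294.1889 ]] [[ 0.43408443  0.37981732  0.012     ]
 [ 0.6692627   0.32766393  0.012     ]
 [ 0.58044065 -0.02662815  0.012     ]
 [ 0.34825043  0.02972266  0.012     ]] [0.36046324 0.24089167 0.3652564  0.23893035] [0.50800955 0.17764394 0.012     ]
backmid [0.55896 0.16604]
frontL [0.48511763 0.29487052]
frontR [0.43012948 0.09219763]
yaw -15.179764704725855 [0.50829178 0.17978704]
```

View pics/crop1.png

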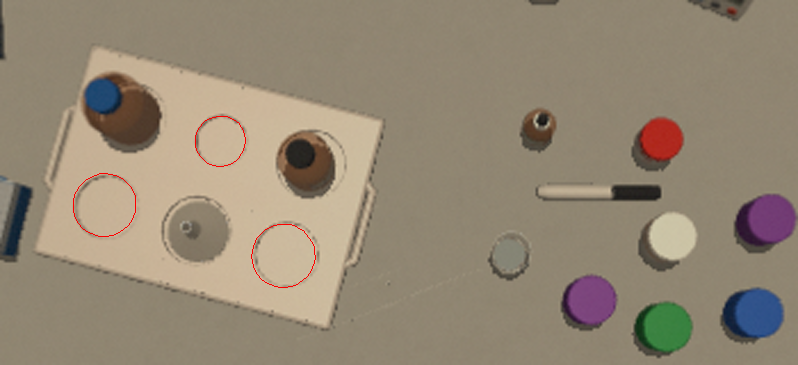

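View pics/crop2.png

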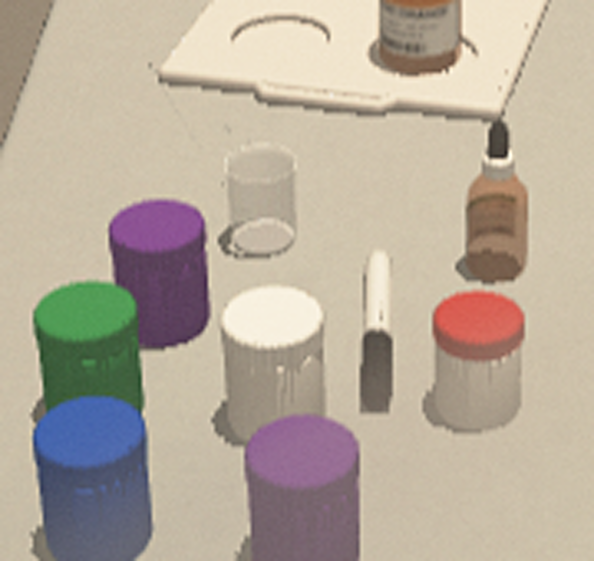

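The crops show the predicted well circles lying within 1–2 px of the real rims. The tray corners in crop 1 are at about (93,46), (383,122), (328,328) and (36,252). In crop 2 the beaker rim is at (261,160), the dropper tip at (498,122), the white lid at (272,318) and the red lid at (478,324). Next I cross-check the two views.

Run:
```python
from h import *
c=snap("top"); s=snap("side")
A=lambda u,v:(130+(u+.5)/2.28-.5,150+(v+.5)/2.28-.5)
B=lambda u,v:(200+(u+.5)/3.3-.5,230+(v+.5)/3.3-.5)
f=lambda n,*p:print(n,*[np.round(q[:2],4) for q in p])
f("pot",onz(s,B(272,318),.068)); f("red",onz(s,B(478,324),.06))
f("beaker top / side rim / side base",onz(c,A(511,251),.055),onz(s,B(261,160),.055),onz(s,B(262,237),0))
f("dropper top tip / collar / side tip / side base",onz(c,A(541,118),.101),onz(c,A(541,121),.075),onz(s,B(498,122),.101),onz(s,B(495,265),0))
f("purple1 green blue purple2",*[onz(c,A(*q),.068) for q in [(590,299),(664,327),(754,312),(768,218)]])
P=np.array([onz(c,A(*q),.012)[:2] for q in [(93,46),(383,122),(328,328),(36,252)]])
o=P.mean(0); ex=(P[0]+P[1]-P[2]-P[3]); ey=(P[0]+P[3]-P[1]-P[2]); print(np.linalg.norm(ex)/2,np.linalg.norm(ey)/2)
yaw=(np.arctan2(ex[1],ex[0])+np.arctan2(-ey[0],ey[1]))/2; ex=np.array([np.cos(yaw),np.sin(yaw)]);ey=np.array([-ex[1],ex[0]])
print("tray",o,np.degrees(yaw))
for nm,x,y in [("backmid",52.5,0),("frontL",-52.5,105),("frontR",-52.5,-105)]: print(nm,o+(ex*x+ey*y)/1000)
print("to pot above",go([.453,-.334,.20]))
```

```text
pot [ 0.4533 -0.3402]
red [ 0.5597 -0.3351]
beaker top / side rim / side base [ 0.4354 -0.1607] [ 0.4356 -0.1605] [ 0.4339 -0.1605]
dropper top tip / collar / side tip / side base [ 0.5747 -0.1893] [ 0.5754 -0.1913] [ 0.5754 -0.1964] [ 0.5753 -0.1922]
purple1 green blue purple2 [ 0.3839 -0.2453] [ 0.3547 -0.3249] [ 0.3717 -0.4219] [ 0.4733 -0.438 ]
0.24061462397400935 0.3405380098395374
tray [0.50709466 0.17647334] -13.890351759048713
backmid [0.5580594  0.16386995]
frontL [0.4813367 0.2910062]
frontR [0.43092314 0.08714725]
to pot above [ 9.01736247 -3.57242391  0.78068853]
```

The tray is 241 x 341 mm by eye against the nominal 247 x 347, and the two views of the beaker and dropper agree. First I turn the tool to yaw 90°, so the tool axes line up with the world: travel = [dy, dx, -dz].

```bash
python3 -m crank '{"travel":[[0.9,-0.36,0.1],[1.8,-0.72,0.2],[2.7,-1.08,0.2],[3.6,-1.44,0.2],[4.5,-1.8,0.2]],"turn":[-0.12,-0.24,-0.36,-0.48,-0.6]}' 85
python3 -c "
from h import *
print(go([.453,-.335,.20]))"
```

```text
clock: 0.82
tcp_pos: [0.2953, -0.4447, 0.2233]
orientation: [0.0, 0.912, 0.41, 0.0]
wrist_force: [1.5, -0.4, -0.1]
finger_gap: 0.085
[4.6680403  1.12672591 0.58323596]
```

```bash
python3 -m crank '{"travel":[[0.93,0.22,0.1],[1.86,0.44,0.2],[2.8,0.66,0.3],[3.73,0.9,0.4],[4.67,1.13,0.5]],"turn":[-0.12,-0.24,-0.36,-0.48,-0.6]}'
python3 -m crank '{"travel":[[0,0,0],[0,0,0],[0,0,0]],"turn":[-0.1,-0.126,-0.126]}'
python3 -c "
from h import *
print(go([.453,-.335,.018]),get_state()['orientation'])"
```

```text
clock: 1.23
tcp_pos: [0.4541, -0.3357, 0.2034]
orientation: [0.0, 0.75, 0.662, -0.0]
wrist_force: [-0.4, -0.8, -0.2]
finger_gap: 0.0852
clock: 1.48
tcp_pos: [0.4534, -0.3361, 0.2031]
orientation: [-0.0, 0.708, 0.706, -0.0]
wrist_force: [0.4, 0.1, -0.2]
finger_gap: 0.0849
[ 0.02660464 -0.00898503  4.62676603] [-1.50945569e-04  7.07920156e-01  7.06292451e-01 -6.05931543e-05]
```

```bash
python3 -m crank '{"travel":[[0,0,1],[0,0,2],[0,0,3],[0,0,3.9],[0,0,4.6]],"turn":[0,0,0,0,0]}'
python3 -m crank '{"travel":[[0,0,0],[0,0,0],[0,0,0],[0,0,0],[0,0,0]],"turn":[0,0,0,0,0]}' 40 40
python3 -m crank '{"travel":[[0,0,0],[0,0,0],[0,0,0]],"turn":[0,0,0]}'
python3 -c "
from h import *
snap('side','side1.png')"
```

```text
clock: 1.9
tcp_pos: [0.4512, -0.3364, 0.0166]
orientation: [-0.001, 0.71, 0.705, -0.0]
wrist_force: [0.6, -0.1, -0.9]
finger_gap: 0.0849
clock: 2.32
tcp_pos: [0.4539, -0.3383, 0.0215]
orientation: [0.002, 0.709, 0.705, -0.0]
wrist_force: [0.7, 0.4, -1.0]
finger_gap: 0.0523
clock: 2.57
tcp_pos: [0.4536, -0.3379, 0.0209]
orientation: [0.002, 0.709, 0.705, -0.0]
wrist_force: [0.1, 0.6, 6.9]
finger_gap: 0.0525
```

View pics/side1.png

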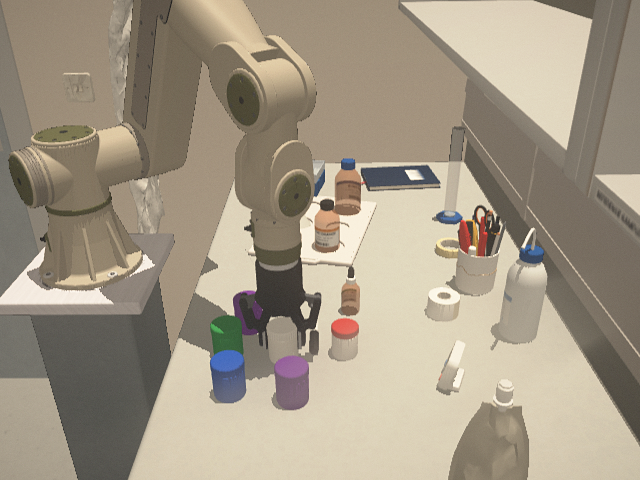

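The fingers closed on 52.5 mm, which is the pot body, and the side picture shows the pot at (282,340) between the fingers. Next I lift it and carry it over to the front-left well.

```bash
python3 -m crank '{"travel":[[0,0,-0.8],[0,0,-1.8],[0,0,-2.8],[0,0,-3.6],[0,0,-4.2]],"turn":[0,0,0,0,0]}'
python3 -m crank '{"travel":[[0.6,0,0],[1.5,0,0],[2.5,0,0],[3.5,0.1,0],[4.5,0.2,0]],"turn":[0,0,0,0,0]}'
python3 -m crank '{"travel":[[1,0,0],[2,0,0],[3,0.1,0],[4,0.1,0],[5,0.2,0]],"turn":[0,0,0,0,0]}'
python3 -m crank '{"travel":[[1,0.1,0],[2,0.1,0],[3,0.2,0],[4,0.2,0],[4.6,0.3,0]],"turn":[0,0,0,0,0]}'
python3 -c "
from h import *
print(go([.482,.292,.20]),get_state()['joint_pos'])"
```

```text
clock: 3.03
tcp_pos: [0.4533, -0.3375, 0.191]
orientation: [0.002, 0.709, 0.705, -0.0]
wrist_force: [-1.2, -0.8, -0.9]
finger_gap: 0.0529
clock: 3.45
tcp_pos: [0.461, -0.1555, 0.1874]
orientation: [0.0, 0.709, 0.705, 0.0]
wrist_force: [2.0, 0.5, -1.5]
finger_gap: 0.0524
clock: 3.87
tcp_pos: [0.4696, 0.0449, 0.1876]
orientation: [0.0, 0.709, 0.705, -0.0]
wrist_force: [0.2, -0.2, -0.3]
finger_gap: 0.0526
clock: 4.28
tcp_pos: [0.4824, 0.2305, 0.1874]
orientation: [-0.0, 0.708, 0.706, 0.0]
wrist_force: [-0.2, -0.6, -1.0]
finger_gap: 0.0527
[ 1.53870696 -0.01417852 -0.31306242] [ 2.94906818e-01  2.52232188e-01 -1.45063375e-01  1.17332989e+00
  9.77690828e-04  1.86781482e+00]
```

```bash
python3 -m crank '{"travel":[[0.9,0,0],[1.5,0,0],[1.5,0,0.6],[1.5,0,1.5],[1.5,0,2.2]],"turn":[0,0,0,0,0]}'
python3 -m crank '{"travel":[[0,0,0.8],[0,0,1.3],[0,0,1.65],[0,0,1.65]],"turn":[0,0,0,0]}'
python3 -c "
from h import *
c=snap('side');cv2.imwrite('pics/side2.png',cv2.resize(c['image'][140:290,220:420],None,fx=4,fy=4)[:,:,::-1])"
```

```text
clock: 4.7
tcp_pos: [0.4835, 0.2877, 0.098]
orientation: [0.0, 0.708, 0.706, 0.0]
wrist_force: [-0.4, 0.0, -0.6]
finger_gap: 0.0523
clock: 5.03
tcp_pos: [0.4809, 0.2857, 0.0298]
orientation: [-0.001, 0.709, 0.705, -0.003]
wrist_force: [-1.3, -0.9, -0.7]
finger_gap: 0.0526
```

View pics/side2.png

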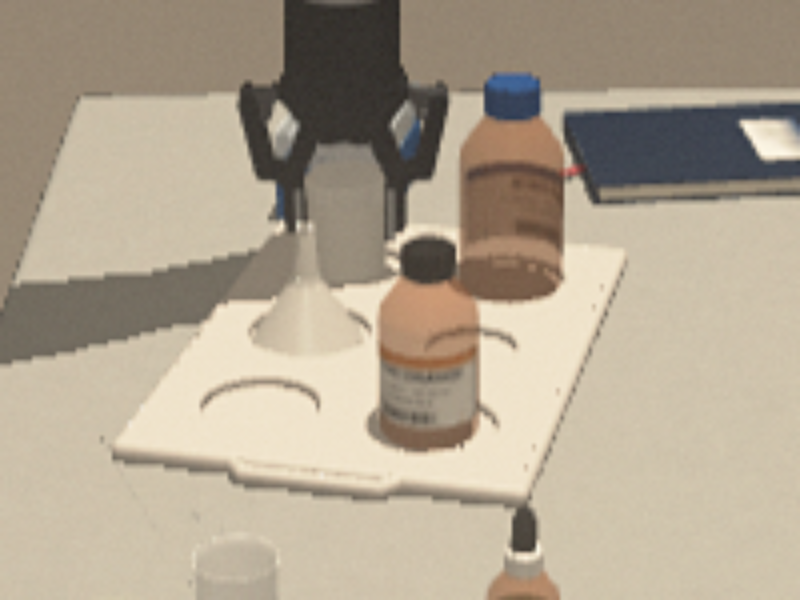

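Run:
```python
from h import *
c=read_camera('side')
big=cv2.resize(c['image'][140:290,220:420],None,fx=4,fy=4).copy()
def ring(x,y,z,r,col):
    p=np.array([pix(c,[x+r*np.cos(t),y+r*np.sin(t),z]) for t in np.linspace(0,6.28,60)])
    cv2.polylines(big,[np.int32((p+.5-[220,140])*4)],True,col,1)
ring(.4815,.291,.012,.0355,(255,0,0)); ring(.481,.2885,.009,.026,(0,0,255))
ring(.431,.0875,.012,.0355,(255,0,0)); ring(.5583,.1642,.012,.0285,(255,0,0))
cv2.imwrite('pics/side3.png',big[:,:,::-1])
```

```text
(no output)
```

View pics/side3.png

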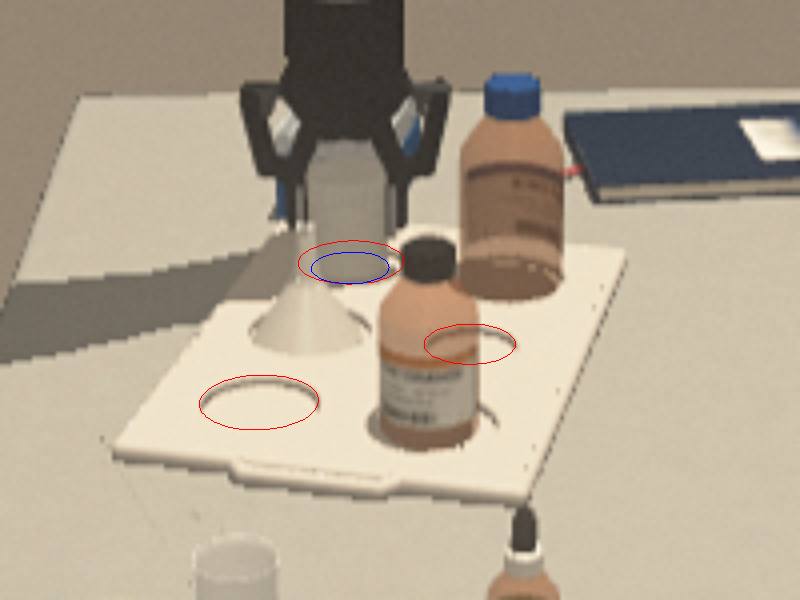

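The projected wells match the visible rims, and the pot base sits inside the front-left ring. So I lower the last few mm and release.

```bash
python3 -m crank '{"travel":[[0.06,0.03,0.06],[0.06,0.03,0.12],[0.06,0.03,0.12],[0.06,0.03,0.12]],"turn":[0,0,0,0]}'
python3 -m crank '{"travel":[[0,0,0],[0,0,0],[0,0,0],[0,0,0],[0,0,0]],"turn":[0,0,0,0,0]}' 72
python3 -m crank '{"travel":[[0,0,-0.4],[0,0,-1.2],[0,0,-2.2],[0,0,-3.2],[0,0,-4.2]],"turn":[0,0,0,0,0]}'
python3 -m crank '{"travel":[[-1,0,0],[-2,0,0],[-3,-0.1,0],[-4,-0.1,0],[-5,-0.2,0]],"turn":[0,0,0,0,0]}'
python3 -m crank '{"travel":[[-1,-0.1,0],[-2,-0.2,0],[-3,-0.4,0],[-4,-0.6,0],[-5,-0.7,0]],"turn":[0,0,0,0,0]}'
python3 -c "
from h import *
snap('side','side4.png');print(go([.435,-.161,.2]))"
```

```text
clock: 5.47
tcp_pos: [0.4855, 0.2895, 0.0292]
orientation: [0.0, 0.709, 0.705, 0.001]
wrist_force: [-0.0, -0.1, -0.5]
finger_gap: 0.0523
clock: 5.88
tcp_pos: [0.485, 0.2892, 0.0285]
orientation: [0.0, 0.709, 0.705, 0.0]
wrist_force: [-0.2, 0.2, 0.9]
finger_gap: 0.0721
clock: 6.3
tcp_pos: [0.4845, 0.289, 0.198]
orientation: [-0.0, 0.709, 0.705, -0.0]
wrist_force: [0.4, 1.1, -0.0]
finger_gap: 0.0721
clock: 6.72
tcp_pos: [0.4761, 0.0877, 0.1967]
orientation: [0.001, 0.709, 0.706, 0.0]
wrist_force: [0.6, -0.1, -0.5]
finger_gap: 0.0718
clock: 7.13
tcp_pos: [0.4457, -0.1122, 0.1967]
orientation: [0.0, 0.709, 0.705, -0.0]
wrist_force: [0.8, 0.4, 0.1]
finger_gap: 0.0714
[-1.05076953 -0.26788319 -0.07639358]
```

Run:
```python
import cv2;i=cv2.imread('pics/side4.png');cv2.imwrite('pics/side4c.png',cv2.resize(i[140:320,200:440],None,fx=3,fy=3))
```

```text
(no output)
```

View pics/side4c.png

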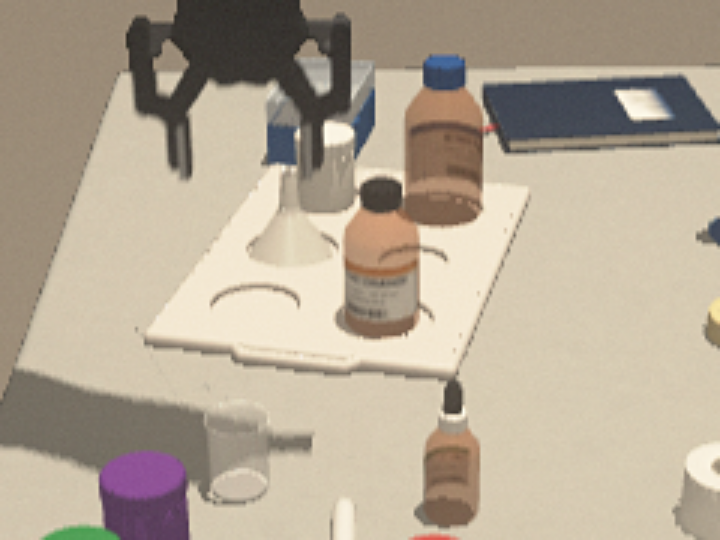

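The pot stands upright in the front-left well, with the funnel and bottles untouched. The beaker is next.

```bash
python3 -m crank '{"travel":[[-0.9,-0.2,0],[-1.1,-0.27,0],[-1.1,-0.27,0.6],[-1.1,-0.27,1.4],[-1.1,-0.27,2.2]],"turn":[0,0,0,0,0]}'
python3 -m crank '{"travel":[[0,0,0.9],[0,0,1.6],[0,0,2.0],[0,0,2.2]],"turn":[0,0,0,0]}' 
python3 -m crank '{"travel":[[0,0,0],[0,0,0],[0,0,0],[0,0,0],[0,0,0]],"turn":[0,0,0,0,0]}' 38 25
python3 -m crank '{"travel":[[0,0,0],[0,0,0]],"turn":[0,0]}'
```

```text
clock: 7.6
tcp_pos: [0.4368, -0.1551, 0.1084]
orientation: [0.002, 0.709, 0.705, 0.0]
wrist_force: [0.9, -0.1, -0.2]
finger_gap: 0.0721
clock: 7.93
tcp_pos: [0.4342, -0.153, 0.018]
orientation: [-0.002, 0.709, 0.705, -0.001]
wrist_force: [0.0, -0.6, -0.1]
finger_gap: 0.0719
clock: 8.35
tcp_pos: [0.437, -0.155, 0.0217]
orientation: [0.001, 0.709, 0.705, 0.0]
wrist_force: [-0.3, -0.3, 0.0]
finger_gap: 0.0426
clock: 8.52
tcp_pos: [0.4369, -0.155, 0.0215]
orientation: [0.001, 0.709, 0.705, 0.0]
wrist_force: [0.7, 1.6, 5.7]
finger_gap: 0.0429
```

Closed on about 43 mm, so the beaker is held. It sits about 6 mm off the tool in -y, so I allow for that when placing it in the front-right well.

```bash
python3 -m crank '{"travel":[[0,0,-0.6],[0,0,-1.3],[0,0,-2.0],[0.5,0,-2.5],[1.4,0,-2.6]],"turn":[0,0,0,0,0]}'
python3 -m crank '{"travel":[[1,0,0],[2,-0.05,0],[3,-0.1,0],[4,-0.15,0],[4.8,-0.15,0]],"turn":[0,0,0,0,0]}'
python3 -m crank '{"travel":[[0,0,0.6],[0,0,1.2],[0,0,1.8],[0,0,2.1],[0,0,2.1]],"turn":[0,0,0,0,0]}'
python3 - <<'E'
from h import *
print(go([.431,.0935,.0275]))
c=snap('side','x.png');cv2.imwrite('pics/side5.png',cv2.resize(c['image'][140:320,200:440],None,fx=3,fy=3)[:,:,::-1])
E
```

```text
clock: 8.93
tcp_pos: [0.4395, -0.1014, 0.1285]
orientation: [0.004, 0.711, 0.704, 0.001]
wrist_force: [1.0, 0.2, -0.6]
finger_gap: 0.0422
clock: 9.35
tcp_pos: [0.4302, 0.0959, 0.1247]
orientation: [-0.0, 0.709, 0.706, 0.0]
wrist_force: [0.3, -0.2, -0.1]
finger_gap: 0.0428
clock: 9.77
tcp_pos: [0.4285, 0.0936, 0.038]
orientation: [-0.002, 0.709, 0.705, -0.002]
wrist_force: [0.3, -0.1, -0.9]
finger_gap: 0.0428
[-0.00185209  0.06357206  0.26106778]
```

View pics/side5.png

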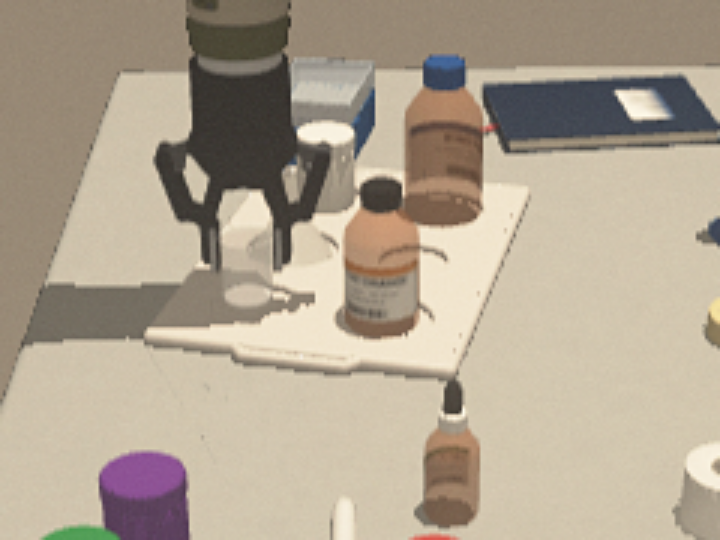

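```bash
python3 -m crank '{"travel":[[0,0.08,0.1],[0,0.1,0.2],[0,0.1,0.26],[0,0.1,0.26]],"turn":[0,0,0,0]}'
python3 -m crank '{"travel":[[0,0,0],[0,0,0],[0,0,0],[0,0,0],[0,0,0]],"turn":[0,0,0,0,0]}' 65
python3 -m crank '{"travel":[[0,0,-0.4],[0,0,-1.2],[0,0,-2.2],[0,0,-3.2],[0,0,-4.2]],"turn":[0,0,0,0,0]}'
python3 -m crank '{"travel":[[-1,0.2,0],[-2,0.6,0],[-3,1.1,0],[-3.8,1.6,0],[-4.5,2.2,0]],"turn":[0,0,0,0,0]}'
python3 -c "
from h import *
print(go([.575,-.191,.2]))"
```

```text
clock: 10.15
tcp_pos: [0.4356, 0.0933, 0.0302]
orientation: [0.0, 0.709, 0.705, 0.0]
wrist_force: [-0.2, 0.6, -0.4]
finger_gap: 0.0433
clock: 10.57
tcp_pos: [0.4353, 0.0935, 0.0302]
orientation: [0.0, 0.709, 0.705, 0.0]
wrist_force: [1.1, 0.1, -0.8]
finger_gap: 0.0647
clock: 10.98
tcp_pos: [0.4345, 0.0935, 0.1998]
orientation: [-0.0, 0.709, 0.705, -0.0]
wrist_force: [0.9, 0.2, -0.3]
finger_gap: 0.0651
clock: 11.4
tcp_pos: [0.5226, -0.0894, 0.1985]
orientation: [0.0, 0.709, 0.705, -0.0]
wrist_force: [0.6, -0.1, -0.1]
finger_gap: 0.0649
[-2.53187155  1.32508916 -0.03451562]
```

```bash
python3 -m crank '{"travel":[[-0.8,0.4,0],[-1.6,0.9,0],[-2.4,1.3,0],[-2.5,1.33,0],[-2.5,1.33,0.2]],"turn":[0,0,0,0,0]}' 75
python3 -m crank '{"travel":[[0,0,0.8],[0,0,1.6],[0,0,2.2],[0,0,2.4],[0,0,2.4]],"turn":[0,0,0,0,0]}'
python3 - <<'E'
from h import *
print(go([.575,-.191,.037]))
c=snap('side','x.png');cv2.imwrite('pics/side6.png',cv2.resize(c['image'][150:350,200:440],None,fx=3,fy=3)[:,:,::-1])
E
```

```text
clock: 11.82
tcp_pos: [0.5763, -0.1898, 0.1904]
orientation: [0.001, 0.71, 0.704, 0.0]
wrist_force: [0.3, 0.9, 0.3]
finger_gap: 0.0752
clock: 12.23
tcp_pos: [0.5724, -0.185, 0.0914]
orientation: [-0.003, 0.708, 0.706, -0.001]
wrist_force: [-0.2, -0.3, 0.5]
finger_gap: 0.0752
[-0.15374541  0.07219063  1.35919287]
```

View pics/side6.png

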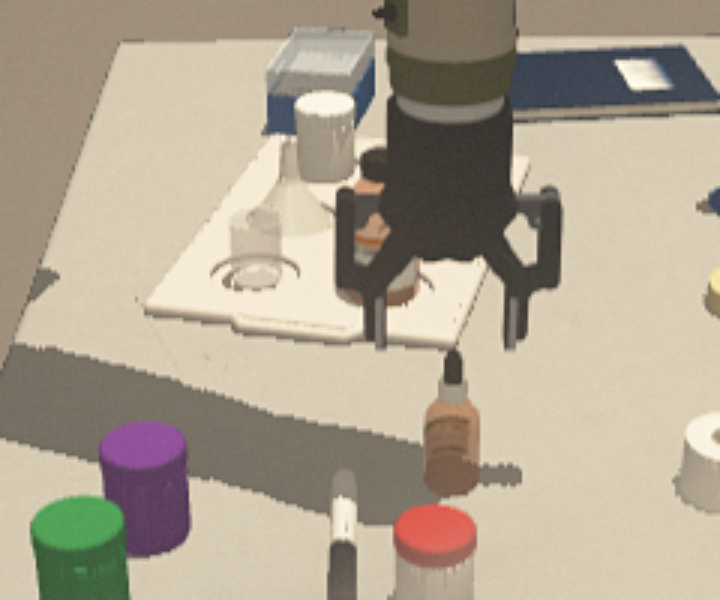

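The beaker stands upright inside the front-right well, and the fingers straddle the dropper at (452,370). I finish the descent and grip.

```bash
python3 -m crank '{"travel":[[-0.1,0.05,0.4],[-0.15,0.1,0.8],[-0.15,0.1,1.15],[-0.15,0.1,1.3],[-0.15,0.1,1.3]],"turn":[0,0,0,0,0]}' 
python3 -m crank '{"travel":[[0,0,0],[0,0,0],[0,0,0],[0,0,0],[0,0,0]],"turn":[0,0,0,0,0]}' 28 40
python3 -m crank '{"travel":[[0,0,0],[0,0,0],[0,0,0]],"turn":[0,0,0]}'
python3 - <<'E'
from h import *
c=snap('side','x.png');cv2.imwrite('pics/side7.png',cv2.resize(c['image'][200:350,250:450],None,fx=3,fy=3)[:,:,::-1])
E
```

```text
clock: 12.7
tcp_pos: [0.579, -0.1929, 0.0424]
orientation: [-0.0, 0.709, 0.705, -0.0]
wrist_force: [0.0, 0.1, 0.5]
finger_gap: 0.0749
clock: 13.12
tcp_pos: [0.5799, -0.1936, 0.0437]
orientation: [0.001, 0.709, 0.705, 0.0]
wrist_force: [-1.4, 1.4, 6.1]
finger_gap: 0.0332
clock: 13.37
tcp_pos: [0.5799, -0.1937, 0.0437]
orientation: [0.001, 0.709, 0.705, 0.0]
wrist_force: [-2.0, 1.1, 6.2]
finger_gap: 0.0331
```

View pics/side7.png

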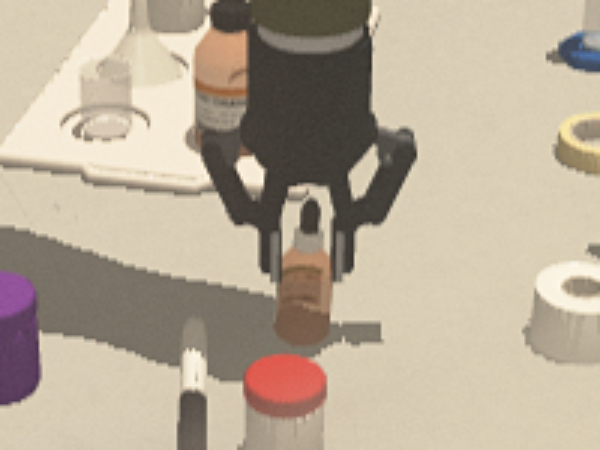

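The grip is too high: 33 mm means the shoulder, and the bottle leans a few degrees. I reopen, drop 9 mm, recentre and grip again.

```bash
python3 -m crank '{"travel":[[0,0,0],[0,0,0],[0,0,0],[0,0,0],[0,0,0]],"turn":[0,0,0,0,0]}' 60
python3 -m crank '{"travel":[[0,-0.08,0.1],[0,-0.1,0.25],[0,-0.1,0.25],[0,-0.1,0.25]],"turn":[0,0,0,0]}' 
python3 -m crank '{"travel":[[0,0,0],[0,0,0],[0,0,0],[0,0,0],[0,0,0]],"turn":[0,0,0,0,0]}' 30 35
python3 -m crank '{"travel":[[0,0,0],[0,0,0],[0,0,0]],"turn":[0,0,0]}'
python3 - <<'E'
from h import *
c=snap('side','x.png');cv2.imwrite('pics/side8.png',cv2.resize(c['image'][200:350,250:450],None,fx=3,fy=3)[:,:,::-1])
E
```

```text
clock: 13.83
tcp_pos: [0.5788, -0.1932, 0.0418]
orientation: [-0.0, 0.709, 0.705, -0.0]
wrist_force: [-0.5, -0.5, -0.9]
finger_gap: 0.0598
clock: 14.17
tcp_pos: [0.5742, -0.1929, 0.0312]
orientation: [-0.001, 0.709, 0.705, -0.0]
wrist_force: [-0.1, 0.8, -0.1]
finger_gap: 0.0601
clock: 14.58
tcp_pos: [0.5754, -0.1933, 0.0324]
orientation: [0.0, 0.709, 0.705, 0.0]
wrist_force: [-0.2, 0.0, 0.4]
finger_gap: 0.0341
clock: 14.83
tcp_pos: [0.5754, -0.1933, 0.0324]
orientation: [0.0, 0.709, 0.705, 0.0]
wrist_force: [1.3, -0.8, 2.5]
finger_gap: 0.0338
```

View pics/side8.png

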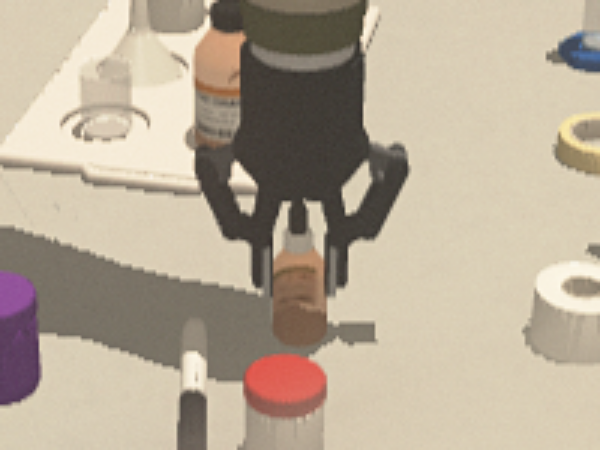

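It is upright now and gripped at 34 mm. I lift it over the bottles to the back middle well.

```bash
python3 -m crank '{"travel":[[0,0,-0.8],[0,0,-1.8],[0,0,-2.8],[0,0,-3.6],[0,0,-4.2]],"turn":[0,0,0,0,0]}'
python3 -m crank '{"travel":[[0.6,0,0],[1.5,0,0],[2.5,-0.1,0],[3.5,-0.1,0],[4.5,-0.2,0]],"turn":[0,0,0,0,0]}'
python3 -m crank '{"travel":[[1,0,0],[2,-0.1,0],[3,-0.1,0],[3.9,-0.2,0],[4.4,-0.2,0]],"turn":[0,0,0,0,0]}'
python3 -m crank '{"travel":[[0,0,0.4],[0,0,1.2],[0,0,2],[0,0,2.6],[0,0,2.8]],"turn":[0,0,0,0,0]}'
python3 -m crank '{"travel":[[0,0,0.4],[0,0,0.8],[0,0,0.9],[0,0,0.9]],"turn":[0,0,0,0]}'
python3 - <<'E'
from h import *
print(go([.5583,.1642,.040]))
c=snap('side','x.png');cv2.imwrite('pics/side9.png',cv2.resize(c['image'][130:290,240:420],None,fx=3.5,fy=3.5)[:,:,::-1])
E
```

```text
clock: 15.3
tcp_pos: [0.5754, -0.1935, 0.2034]
orientation: [0.001, 0.709, 0.705, 0.0]
wrist_force: [0.0, -0.2, -0.5]
finger_gap: 0.0337
clock: 15.72
tcp_pos: [0.5675, -0.0118, 0.1997]
orientation: [-0.0, 0.709, 0.705, -0.0]
wrist_force: [1.0, 0.1, -0.3]
finger_gap: 0.0337
clock: 16.13
tcp_pos: [0.5592, 0.1664, 0.1997]
orientation: [-0.001, 0.708, 0.706, -0.0]
wrist_force: [0.4, 0.9, 0.1]
finger_gap: 0.034
clock: 16.55
tcp_pos: [0.5572, 0.1624, 0.0835]
orientation: [-0.002, 0.709, 0.705, -0.003]
wrist_force: [-0.4, 0.1, -1.2]
finger_gap: 0.0339
clock: 16.88
tcp_pos: [0.5598, 0.1626, 0.0513]
orientation: [-0.001, 0.709, 0.705, -0.001]
wrist_force: [0.3, -0.2, -1.1]
finger_gap: 0.0341
[ 0.04089693 -0.03820636  0.28274346]
```

View pics/side9.png

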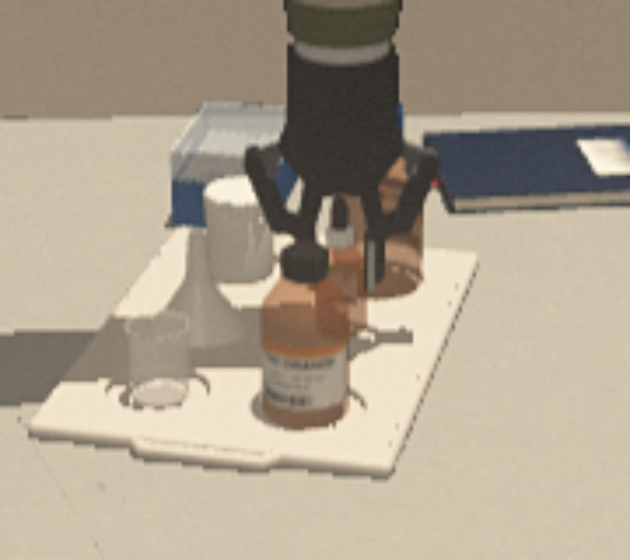

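The dropper hangs upright over the back middle well at about (340,290). That makes 13 pictures viewed. I lower it, release, and go to the small pot.

```bash
python3 -m crank '{"travel":[[0,-0.03,0.1],[0,-0.03,0.2],[0,-0.03,0.3],[0,-0.03,0.3],[0,-0.03,0.3]],"turn":[0,0,0,0,0]}'
python3 -m crank '{"travel":[[0,0,0],[0,0,0],[0,0,0],[0,0,0],[0,0,0]],"turn":[0,0,0,0,0]}' 52
python3 -m crank '{"travel":[[0,0,-0.3],[0,0,-0.8],[0,0,-1.6],[0,0,-2.6],[0,0,-3.6]],"turn":[0,0,0,0,0]}'
python3 -m crank '{"travel":[[-0.1,0,-0.6],[-1,0,-0.8],[-2,0,-0.8],[-3,0,-0.8],[-4,0,-0.8]],"turn":[0,0,0,0,0]}' 80
python3 -m crank '{"travel":[[-1,0,0],[-2,0,0],[-3,0,0],[-4,0,0],[-5,0,0]],"turn":[0,0,0,0,0]}'
python3 - <<'E'
from h import *
print(go([.5600,-.325,.150]))
c=snap('top','top2.png'); im=c['image']
hsv=cv2.cvtColor(im,cv2.COLOR_RGB2HSV).astype(int); H,S,V=hsv[...,0],hsv[...,1],hsv[...,2]
m=(S>150)&((H<8)|(H>172)); m[:195]=0; m[230:]=0; m[:,:395]=0
b=blob(m,(420,211)); print(b, onz(c,b[0],.06) if b else 0)
m=(V>185); m[:, :150]=0; m[:,210:]=0; m[:210]=0; m[260:]=0
E
```

```text
clock: 17.35
tcp_pos: [0.5594, 0.1628, 0.04]
orientation: [-0.0, 0.709, 0.705, -0.0]
wrist_force: [-0.5, 0.3, -0.2]
finger_gap: 0.0337
clock: 17.77
tcp_pos: [0.5597, 0.1629, 0.0402]
orientation: [0.0, 0.709, 0.705, 0.0]
wrist_force: [-0.8, 0.3, -0.3]
finger_gap: 0.0522
clock: 18.18
tcp_pos: [0.5586, 0.1627, 0.1848]
orientation: [-0.001, 0.709, 0.705, -0.001]
wrist_force: [0.6, 1.4, -0.1]
finger_gap: 0.0522
clock: 18.6
tcp_pos: [0.5588, 0.0017, 0.2168]
orientation: [0.001, 0.708, 0.706, 0.0]
wrist_force: [1.0, -0.1, 1.4]
finger_gap: 0.0798
clock: 19.02
tcp_pos: [0.5574, -0.1991, 0.2163]
orientation: [0.0, 0.709, 0.705, 0.0]
wrist_force: [0.7, 0.4, 0.2]
finger_gap: 0.08
[-3.14679641  0.08035624  1.65889098]
(array([419.53284672, 210.66788321]), array([410, 202,  20,  19, 274], dtype=int32)) [ 0.55934543 -0.32345555  0.06      ]
```

Run:
```python
import cv2;i=cv2.imread('pics/top2.png');cv2.imwrite('pics/top2c.png',cv2.resize(i[160:300,130:310],None,fx=4,fy=4,interpolation=cv2.INTER_CUBIC))
```

```text
(no output)
```

View pics/top2c.png

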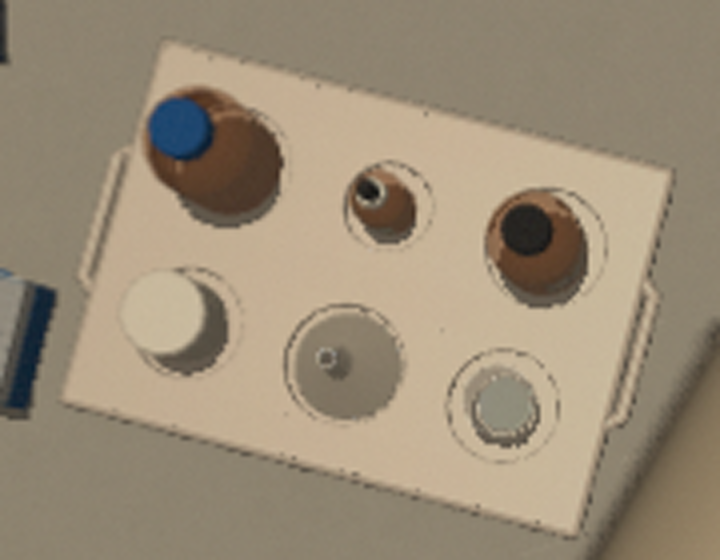

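All three parts stand in their wells: the lid at (162,313), the dropper at (385,200) and the beaker at (503,402). Next I measure the large lid at z 0.074, then pick the small pot.

```bash
python3 -m crank '{"travel":[[-1,0,0],[-2,0,0],[-2.8,0.05,0],[-3.15,0.05,0],[-3.15,0.05,0.4]],"turn":[0,0,0,0,0]}'
python3 -m crank '{"travel":[[0,0,1],[0,0,2],[0,0,2.8],[0,0,3.3],[0,0,3.4]],"turn":[0,0,0,0,0]}'
python3 - <<'E'
from h import *
print(go([.5593,-.3240,.022]))
c=snap('top'); im=c['image']
hsv=cv2.cvtColor(im,cv2.COLOR_RGB2HSV).astype(int); S,V=hsv[...,1],hsv[...,2]
for th in (52,55,58):
    m=(V>180)&(S<th); q=np.zeros_like(m); q[222:254,155:188]=m[222:254,155:188]
    q=cv2.morphologyEx(q.astype(np.uint8),cv2.MORPH_OPEN,np.ones((3,3)))
    b=blob(q,(170,238)); print(b)
    if b: print(onz(c,b[0],.074))
print("by eye",onz(c,(130+163/4-.5,160+313.5/4-.5),.074))
E
```

```text
clock: 19.48
tcp_pos: [0.5602, -0.3277, 0.2025]
orientation: [0.003, 0.71, 0.704, 0.0]
wrist_force: [0.4, -0.7, 0.2]
finger_gap: 0.0801
clock: 19.9
tcp_pos: [0.5564, -0.3203, 0.0591]
orientation: [-0.004, 0.709, 0.705, -0.001]
wrist_force: [0.3, -0.7, -0.7]
finger_gap: 0.08
[-0.09718845  0.08036828  0.92679158]
None
None
(array([170.35855263, 237.46052632]), array([161, 228,  20,  20, 304], dtype=int32))
[0.48446672 0.29205185 0.074     ]
by eye [0.48343969 0.29228627 0.074     ]
```

```bash
python3 -m crank '{"travel":[[-0.05,0.03,0.4],[-0.05,0.03,0.8],[-0.05,0.03,0.95],[-0.05,0.03,0.95],[-0.05,0.03,0.95]],"turn":[0,0,0,0,0]}'
python3 -c "
from h import *
print(go([.5593,-.324,.016]))"
```

```text
clock: 20.37
tcp_pos: [0.561, -0.3253, 0.0274]
orientation: [0.001, 0.709, 0.705, 0.0]
wrist_force: [-0.0, 0.8, 0.5]
finger_gap: 0.0798
[ 0.03307323 -0.0422021   0.28603042]
```

```bash
python3 -m crank '{"travel":[[0.03,-0.04,0.15],[0.03,-0.04,0.28],[0.03,-0.04,0.28],[0.03,-0.04,0.28]],"turn":[0,0,0,0]}'
python3 -m crank '{"travel":[[0,0,0],[0,0,0],[0,0,0],[0,0,0],[0,0,0]],"turn":[0,0,0,0,0]}' 40 40
python3 -m crank '{"travel":[[0,0,0],[0,0,0],[0,0,0]],"turn":[0,0,0]}'
python3 -m crank '{"travel":[[0,0,-0.8],[0,0,-1.8],[0,0,-2.8],[0,0,-3.8],[0,0,-4.6]],"turn":[0,0,0,0,0]}'
```

```text
clock: 20.7
tcp_pos: [0.5585, -0.3238, 0.0148]
orientation: [-0.0, 0.709, 0.705, -0.0]
wrist_force: [0.9, -0.2, 0.2]
finger_gap: 0.08
clock: 21.12
tcp_pos: [0.5591, -0.3242, 0.0154]
orientation: [0.0, 0.709, 0.705, 0.0]
wrist_force: [0.2, 0.7, 2.8]
finger_gap: 0.0463
clock: 21.37
tcp_pos: [0.5591, -0.3242, 0.0154]
orientation: [0.0, 0.709, 0.705, 0.0]
wrist_force: [0.5, 0.9, 4.7]
finger_gap: 0.0462
clock: 21.78
tcp_pos: [0.5587, -0.324, 0.2016]
orientation: [0.001, 0.709, 0.705, 0.0]
wrist_force: [1.3, -1.5, 0.1]
finger_gap: 0.0467
```

```bash
python3 -m crank '{"travel":[[0.6,-0.1,0],[1.5,-0.2,0],[2.5,-0.35,0],[3.5,-0.5,0],[4.5,-0.6,0]],"turn":[0,0,0,0,0]}'
python3 -m crank '{"travel":[[1,-0.1,0],[2,-0.25,0],[3,-0.4,0],[4,-0.5,0],[5,-0.6,0]],"turn":[0,0,0,0,0]}'
python3 -m crank '{"travel":[[1,-0.1,0],[2,-0.25,0],[3,-0.4,0],[4,-0.5,0],[4.7,-0.55,0]],"turn":[0,0,0,0,0]}'
python3 -m crank '{"travel":[[0.6,-0.05,0],[1.1,-0.1,0],[1.1,-0.1,0],[1.1,-0.1,0],[1.1,-0.1,0]],"turn":[0,0,0,0,0]}'
python3 -c "
from h import *
print(go([.4843,.2912,.094]))"
```

```text
clock: 22.2
tcp_pos: [0.5344, -0.1423, 0.1981]
orientation: [-0.001, 0.709, 0.705, -0.0]
wrist_force: [0.3, 0.5, -1.7]
finger_gap: 0.046
clock: 22.62
tcp_pos: [0.5115, 0.0581, 0.1984]
orientation: [-0.0, 0.709, 0.705, -0.0]
wrist_force: [1.0, 0.3, -1.7]
finger_gap: 0.0462
clock: 23.03
tcp_pos: [0.4901, 0.2474, 0.1983]
orientation: [-0.0, 0.708, 0.706, -0.0]
wrist_force: [0.8, -0.5, -1.4]
finger_gap: 0.0464
clock: 23.45
tcp_pos: [0.4874, 0.2879, 0.1982]
orientation: [-0.0, 0.709, 0.705, -0.001]
wrist_force: [0.1, -0.4, -0.2]
finger_gap: 0.0468
[ 0.08579217 -0.0756265   2.60599635]
```

```bash
python3 -m crank '{"travel":[[0.08,-0.07,0.6],[0.08,-0.07,1.2],[0.08,-0.07,1.8],[0.08,-0.07,2.2],[0.08,-0.07,2.4]],"turn":[0,0,0,0,0]}'
python3 -m crank '{"travel":[[0,0,0],[0,0,0],[0,0,0]],"turn":[0,0,0]}'
python3 - <<'E'
from h import *
print(go([.4843,.2912,.0897]))
c=snap('side','x.png');cv2.imwrite('pics/side10.png',cv2.resize(c['image'][130:240,240:360],None,fx=5,fy=5,interpolation=cv2.INTER_CUBIC)[:,:,::-1])
E
```

```text
clock: 23.87
tcp_pos: [0.4837, 0.2895, 0.1003]
orientation: [-0.001, 0.71, 0.705, -0.002]
wrist_force: [0.5, -1.2, -0.6]
finger_gap: 0.0466
clock: 24.12
tcp_pos: [0.4861, 0.2915, 0.1042]
orientation: [0.0, 0.709, 0.705, 0.001]
wrist_force: [0.9, 0.4, -0.5]
finger_gap: 0.0465
[-0.00793791 -0.04484318  0.36135573]
```

View pics/side10.png

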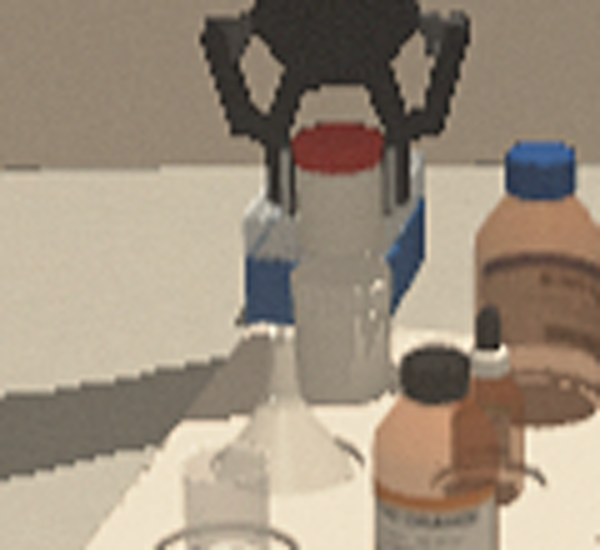

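Run:
```python
from h import *
c=read_camera('side'); zb=get_state()['tcp_pos'][2]-.0154
hsv=cv2.cvtColor(c['image'],cv2.COLOR_RGB2HSV).astype(int); H,S,V=hsv[...,0],hsv[...,1],hsv[...,2]
m=(S>120)&((H<8)|(H>172)); m[:,:280]=0; m[:,340:]=0; m[175:]=0; m[:145]=0
b=blob(m,(307,159)); print(b)
print("base z",zb)
f=lambda X:(pix(c,X)-[240,130]+.5)*5
P=np.array([.4845,.292])
print("expected small pot axis", [f([*P,z]) for z in (zb+.03,zb+.06)], "large",[f([*P,z]) for z in (.02,.05)])
```

```text
(array([307.31788079, 159.13245033]), array([298, 155,  19,  10, 151], dtype=int32))
base z 0.08893738318927262
expected small pot axis [array([340.79993321, 188.20299842]), array([339.69905266, 133.03708245])] large [array([344.28999107, 363.09687425]), array([343.25382675, 311.17185453])]
```

The side view puts both axes within about 0.5 mm of the expected ones (339.0 against 339.7, and 343.5 against 343.8). I lower the last 14 mm.

```bash
python3 -m crank '{"travel":[[0,-0.04,0.15],[0,-0.04,0.28],[0,-0.04,0.34],[0,-0.04,0.34],[0,-0.04,0.34]],"turn":[0,0,0,0,0]}'
python3 -c "
from h import *
print(go([.4843,.2912,.0894]),get_state()['wrist_force'])"
```

```text
clock: 24.63
tcp_pos: [0.4832, 0.2917, 0.0893]
orientation: [-0.0, 0.709, 0.705, -0.0]
wrist_force: [-1.3, 0.5, 3.2]
finger_gap: 0.0463
[-0.01262006  0.02784543 -0.00197348] [-1.27591032  0.53281055  3.19997822]
```

Contact came at the expected height with 3 N. I shift 1 mm in x, open gently and retreat upward.

```bash
python3 -m crank '{"travel":[[0,0.03,-0.03],[0,0.03,0],[0,0.03,0]],"turn":[0,0,0]}'
python3 -m crank '{"travel":[[0,0,0],[0,0,0],[0,0,0],[0,0,0],[0,0,0]],"turn":[0,0,0,0,0]}' 66
python3 -m crank '{"travel":[[0,0,-0.3],[0,0,-0.8],[0,0,-1.6],[0,0,-2.4],[0,0,-3.2]],"turn":[0,0,0,0,0]}'
python3 -m crank '{"travel":[[-1,0,0],[-2,0,0],[-3,0,0],[-4,0,0],[-5,0,0]],"turn":[0,0,0,0,0]}'
python3 -m crank '{"travel":[[-1,0,0],[-2,0,0],[-3,0,0],[-4,0,0],[-5,0,0]],"turn":[0,0,0,0,0]}'
python3 - <<'E'
from h import *
c=read_camera('top'); s=read_camera('side')
for cam,z in((c,.134),(s,.134)):
    hsv=cv2.cvtColor(cam['image'],cv2.COLOR_RGB2HSV).astype(int); H,S=hsv[...,0],hsv[...,1]
    m=(S>130)&((H<8)|(H>172)); q=np.zeros_like(m); 
    sl=(slice(210,260),slice(140,200)) if cam is c else (slice(140,185),slice(280,340)); q[sl]=m[sl]
    b=blob(q,(168,235) if cam is c else (307,160)); print(b, onz(cam,b[0],z) if b else 0)
a=cv2.resize(c['image'][160:300,130:310],None,fx=2.2,fy=2.2); b=cv2.resize(s['image'][130:270,240:420],None,fx=2.2,fy=2.2)
cv2.imwrite('pics/final.png',np.hstack([a,b])[:,:,::-1])
E
```

```text
clock: 24.88
tcp_pos: [0.485, 0.2918, 0.0894]
orientation: [0.0, 0.709, 0.705, 0.0]
wrist_force: [0.5, 0.1, 2.7]
finger_gap: 0.0465
clock: 25.3
tcp_pos: [0.4845, 0.2916, 0.0891]
orientation: [-0.0, 0.709, 0.705, -0.0]
wrist_force: [0.2, -0.2, -0.1]
finger_gap: 0.0661
clock: 25.72
tcp_pos: [0.4842, 0.2914, 0.2183]
orientation: [-0.0, 0.709, 0.705, -0.0]
wrist_force: [1.4, 0.2, 0.1]
finger_gap: 0.0661
clock: 26.13
tcp_pos: [0.4832, 0.0901, 0.2175]
orientation: [0.0, 0.709, 0.706, 0.0]
wrist_force: [1.0, -0.0, -0.9]
finger_gap: 0.0658
clock: 26.55
tcp_pos: [0.4822, -0.1102, 0.2175]
orientation: [0.0, 0.709, 0.705, 0.0]
wrist_force: [0.9, 1.0, -0.2]
finger_gap: 0.066
(array([164.94603175, 235.80952381]), array([155, 226,  21,  20, 315], dtype=int32)) [0.4828698  0.28968504 0.134     ]
(array([306.47826087, 164.75362319]), array([299, 159,  17,  11, 138], dtype=int32)) [0.48225701 0.26877245 0.134     ]
```

View pics/final.png

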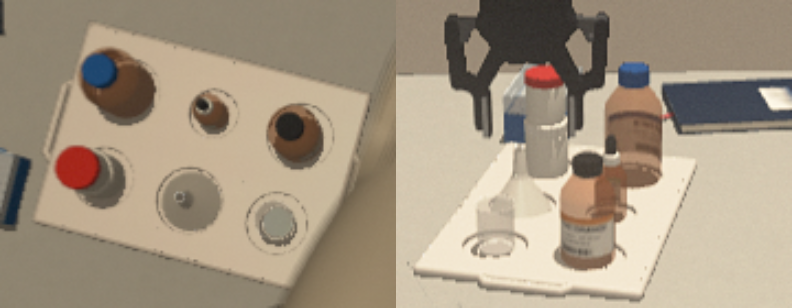

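In the final view everything stands upright: the red lid is over the large pot, the dropper and beaker are in their wells, and the bottles and funnel have not moved. The gripper is clear, so I hand in.

```bash
python3 -m crank '{"travel":[[0,0,0],[0,0,0],[0,0,0]],"turn":[0,0,0]}'; python3 -c "
from workcell import *
print(hand_in())"
```

```text
clock: 26.9
tcp_pos: [0.4825, -0.1071, 0.2172]
orientation: [-0.0, 0.708, 0.706, 0.0]
wrist_force: [0.2, 1.1, 0.1]
finger_gap: 0.0661
the job is handed in; nothing more can be done
None
```

The sampling kit is set out as asked, and I handed the job in at about 27 s of the 120 s allowed. No verdict was reported.

- **Large pot:** it stands in the front-left well, in front of the large brown bottle.
- **Beaker:** it stands in the front-right well, in front of the small brown bottle.
- **Dropper bottle:** it stands in the back middle well, between the two brown bottles. My first grip caught its shoulder and tilted it slightly on the bench, so I let go and gripped it lower before lifting.
- **Small pot:** it stands on the large pot's lid.

**Last checks:** both cameras show everything upright in its well. The bottles, funnel and look-alikes were left alone, and the gripper is well clear with only about 1 N of noise on the wrist.

**Small disagreement:** the gripper's position at release put the small pot within 1 mm of the large lid's centre. The overhead picture puts it about 2–3 mm off, and the side picture about 2 mm off in x. The side picture can't give its y position: the reading it gave was 23 mm out, and I discounted it because the blob took in the lid's side. The camera calibration is only good to about 2 mm, so I left the pot where it was.

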